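# Fix the stop bar in its clamp with the thumbscrew

## Task

Pick up the steel stop bar, lay it in the channel of the bench clamp and slide it under the bridge, its upright block staying on the channel side, until its middle hole lies under the thumbscrew. Then wind the thumbscrew clockwise through the bar's middle hole into the base until it is fully home, never forcing it down on the bar where the holes do not line up, and let go. Leave the other things on the bench where they are.

Things in the scene. Friction and masses are not known exactly. Their poses are not given: they have to be found in the camera images.
- clamp: Dark steel bench clamp, fixed. Origin: on the bench under the thumbscrew's axis; z up, channel along y. Base plate 84 (x) x 155 (y) x 14 mm thick, y = -115 to +40 mm. On it two low rails, 41 mm apart inside, 6 mm high, y = -114 to -19 mm: the bar lies flat between them and goes in towards +y. A bridge spans the channel at the origin.
- clamp_hole (a point): Mouth of the 13 mm hole in the clamp's base, 14 mm over the bench, under the screw. The bridge above it is 30 mm long (y = -15 to +15 mm) and 75 mm wide, with 43 mm between its posts; its underside is 10.5 mm over the base, its top 38.5 mm over the bench (boss included).
- thumbscrew_wing (a point): Centre of the top edge of the thumbscrew's black wing, on the screw's vertical axis; 93.5 mm over the bench with the screw fully up, 16 mm lower when home. The wing is an upright plate 40 mm long (this frame's x), 9 mm thick (y), 34 mm high, above a collar 22 mm across. Grip it across its thickness from above and turn, regripping as needed.
- thumbscrew_tip (a point): Lower tip of the thumbscrew: blunt, 7 mm across, widening to the 10 mm shank within 4 mm, so it finds the bar's hole only if that is within about 3 mm of the axis. 25.5 mm over the bench when fully up (inside the bridge), 9.5 mm when home.
- thumbscrew (a joint): Turn of the thumbscrew, rad: 0 fully up, growing clockwise seen from above, 5.0 fully home (hard stop). Fast thread: down 3.2 mm per rad; stays where it is left; turning takes about 0.05 N m. Starts between 0 and 0.4. Its tip meets the top of a bar lying in the clamp at about 1.1 rad.
- stop_bar: Loose steel stop bar, about 0.3 kg. Origin: on its underside at the middle hole's centre; z up, y along it. Flat bar 36 mm wide, 8 thick, y = -100 to +48 mm, with 12.5 mm holes at y = -28, 0, +28 mm. An upright block 34 (x) x 16 (y) mm at y = -85 mm rises from 8 to 48 mm: grip it there, across the 16 mm. The bare +y end goes under the bridge.
- bar_hole (a point): Centre of the stop bar's middle hole, at its upper face.
- bar_block (a point): Centre of the top of the stop bar's upright block.
- grease_tub: Grease tub with white lid, 78 mm across, 68 mm high, a bystander. Origin: centre of its underside.
- green_bottle: Green bottle, 62 mm across, 199 mm high, a bystander. Origin: centre of its underside.
- spanner: Spanner 222 mm long, 43 mm wide, 8 mm high, lying flat, a bystander. Origin: under its middle; it lies along y.
- tape: Small roll of black tape, 59 mm across, 19 mm high, a bystander. Origin: centre of its underside.
- bolt: Large hexagon bolt with nut, 26 mm across, 79 mm high, standing on its head, a bystander. Origin: centre of its underside.
- die_ring: Thick steel ring, 80 mm across, 26 mm high, a bystander. Origin: centre of its underside.

How it is judged:
By the outcome, as a careful person would: the job done as asked, in the order asked, and still so for the second after the job is handed in, with the robot touching nothing.
It also fails if it takes over 72 s, if anything falls off the work surface, if the arm or the gripper's body presses on something with over 40 N, if the wrist force passes 120 N, or if a joint passes its speed limit or range.

## Robot

A 6-joint arm with a two-finger parallel gripper is mounted at the origin on a cart in front of the work surface, level with it; the furniture and walls round the work are solid. World frame = base frame: x ahead of the robot, y to its left, z up, the work surface at z = 0. Lengths are in m, angles in rad, forces in N, time in s.
With the tool pointing down it reaches from about 0.3 to 0.775 m from the base axis. Payload 14.6 kg.
Tool frame: the origin (TCP) lies on the centre line of the jaws, within the pads' length; the fingertips stand 14 mm ahead of it and the grasp point (between the pads) lies 5 mm behind it; x points along the fingers, y is the direction in which the jaws open and shut, and the axes are right-handed (so a half turn about x gives the same grasp; the last joint's range is limited). The gripper opens to 94 mm and grips with 3 to 60 N. Pads are 16 mm wide; open, the fingers measure 119 mm over their backs; the gripper's body (75 mm by 177 mm) begins 78 mm behind the grasp point.
Start: joints at [-1.391, 0.3, 1.521, -0, 1.321, -0.067], TCP at [0.134, -0.533, 0.219] pointing down, gripper open.
Joint ranges: [-3.03, 3.03], [-0.79, 2.21], [0.23, 2.52], [-1.04, 4.18], [0, 3.07], [-2.55, 2.55]. Speed limits (rad/s): [2.22, 2.22, 2.57, 3.14, 3.14, 3.14].

## Interface

Orientations are given as [roll, pitch, yaw] about the fixed x, y, z axes, in that order (R = Rz(yaw) Ry(pitch) Rx(roll)).
In Python, from station import * gives the robot as it stands. The module is installed in compiled form; this text tells all that it offers.
- The arm moves only by the shell command python3 -m handwheel 'ROWS' [FORCE]. ROWS is JSON, a list of rows, each a list of 3 entries, a list of its own where there are three numbers: the shift along the tool's x, y, z in mm, then the turn about the tool's x in rad, then the gripper command: -1 is fully open, 1 is shut, values between are in proportion. In form: [[[dx, dy, dz], spin, gripper], ...]. A call has exactly 5 rows; each row is the pose to reach, as a shift and turn from the pose measured when the call began, along the tool's axes at that moment; what a row does not reach only later rows make up. A row lasts 1/10 s, in which the tool goes at most 50 mm and 8.59 degrees, less where a joint would pass 70% of its speed; a pose out of reach is approached as far as the arm can. A call with a gripper value outside its range is refused whole. The fingers move at their own pace and stop on an object; FORCE is the grip in N (left out, the last holds). Time passes only in rows, so rows that repeat a pose let the fingers close, or fill a call up. It gives the time, the measured TCP pose, the force and the opening at its end, in the units of the state.
- get_obs(): the state, without advancing time (a new reading comes with each control period).
- camera(name): name is "scene" or "top"; returns (picture, depth): 480x640x3 uint8, blue, green, red; 480x640 float32, m along the optical axis (not along the pixel's ray), 0 where there is no reading.
- camera_info(name): a dict with "fx", "fy", "cx", "cy" (pixels), "extrinsics" (4x4, takes a point from camera to world coordinates). Camera axes: x right, y down, z forward; pixel columns grow to the right and rows downward; lengths in m; the calibration is good to about 2 mm. A picture is of the moment at which its call begins. camera_info takes no time and is no camera call.
- hand_in(): hands the job in, once; it reports no verdict.
The state is a dict: "time_s": time; "qpos": joint angles; "joint_vel": joint speeds; "tau": joint torques, N m; "ee_pos": TCP position; "eef_rot": TCP orientation; "force": force on the tool from outside, world axes, zero at the start; "moment": the same for the moment, N m; "grip_width": finger opening in m.
Only numpy, scipy, OpenCV 4.12 (cv2) and the standard library are available. Lean on these libraries where they do the work, as an engineer would, in place of code of your own. Each camera call takes 0.05 s, during which the arm holds its last target. There are 200 camera calls.

## Working session

There is one attempt and no reset: what is moved stays moved. The work goes in short steps, Python scripts to look and compute and a shell command to move; the robot and the scene stay as the last step left them, time stands still between calls to the robot, and variables do not carry over. Pictures are saved under pics/ and viewed, about 8 in all and at most 12, crops included, and the job is handed in when it is done.

```bash
mkdir -p pics; python3 - <<'E'
from station import *
import cv2,numpy as np
print(get_obs())
for n in("top","scene"):
    p,d=camera(n); cv2.imwrite(f"pics/{n}0.png",p); np.save(f"{n}0.npy",d)
    i=camera_info(n); print(n,i["fx"],i["fy"],i["cx"],i["cy"]); print(np.round(i["extrinsics"],4))
E
```

```text
{'time_s': 0.0, 'qpos': array([-1.39058029e+00,  3.00436500e-01,  1.52160082e+00, -1.15562060e-05,
        1.32071979e+00, -6.65802045e-02]), 'joint_vel': array([ 0.00019041,  0.00012526, -0.00111412,  0.00091828,  0.00072425,
        0.00032048]), 'tau': array([ 4.82983596e-04, -5.31805015e+01, -3.52736735e+01,  7.08830310e-02,
        2.44265457e-02, -9.55525502e-05]), 'ee_pos': array([ 0.13432238, -0.53307727,  0.21889696]), 'eef_rot': array([-1.62776421,  1.56963182,  1.76062755]), 'force': array([ 0.56177703,  0.20035443, -0.63272065]), 'moment': array([-0.00315266,  0.03521519,  0.03214972]), 'grip_width': 0.09392592114044904}
top 478.15945185127237 478.15945185127237 314.5930181640511 255.59780620024588
[[ 0.011  -0.9961  0.088   0.4376]
 [-0.9992 -0.0143 -0.0371 -0.1677]
 [ 0.0382 -0.0875 -0.9954  0.9722]
 [ 0.      0.      0.      1.    ]]
scene 576.6480618653574 576.6480618653574 316.48504341937775 238.68310563963027
[[-0.6143 -0.5641  0.5518 -0.1785]
 [-0.789   0.4374 -0.4314  0.3673]
 [ 0.002  -0.7004 -0.7138  1.0129]
 [ 0.      0.      0.      1.    ]]
```

View pics/top0.png

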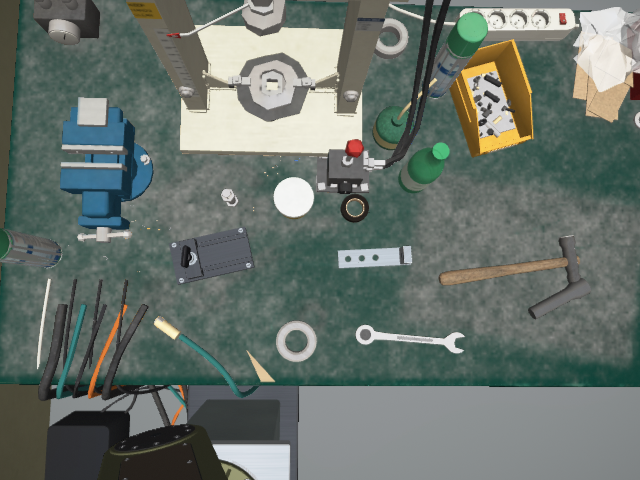

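View pics/scene0.png

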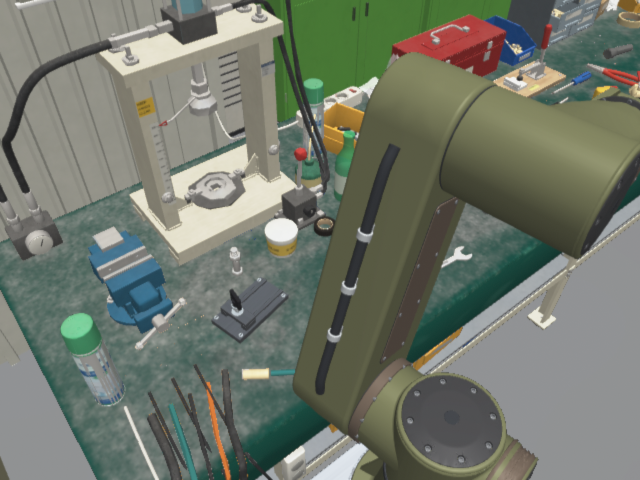

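The top view shows the bar lying at about (375,257) with its block on the right end at (407,255). The clamp is at (212,255) with the bridge and screw at its left end (188,257). In the scene view the arm hides the bar, and the black wing shows at (236,299).

```bash
cat > h.py <<'E'
import numpy as np,cv2
from station import camera_info
I={n:camera_info(n) for n in("top","scene")}
def ray(n,u,v,z):
    i=I[n];E=np.array(i["extrinsics"]);d=E[:3,:3]@[(u-i["cx"])/i["fx"],(v-i["cy"])/i["fy"],1];o=E[:3,3]
    return o+d*(z-o[2])/d[2]
def proj(n,P):
    i=I[n];E=np.array(i["extrinsics"]);c=E[:3,:3].T@(np.array(P)-E[:3,3]);return np.array([i["fx"]*c[0]/c[2]+i["cx"],i["fy"]*c[1]/c[2]+i["cy"]])
def grid(d,n):
    i=I[n];E=np.array(i["extrinsics"]);v,u=np.mgrid[:480,:640]
    c=np.stack([(u-i["cx"])/i["fx"]*d,(v-i["cy"])/i["fy"]*d,d],-1);return c@E[:3,:3].T+E[:3,3]
E
python3 - <<'E'
from h import *
p=cv2.imread("pics/top0.png");d=np.load("top0.npy");P=grid(d,"top")
g=cv2.cvtColor(p,cv2.COLOR_BGR2HSV)
def rect(m,off,z,name):
    c=max(cv2.findContours(m.astype(np.uint8),0,1)[0],key=cv2.contourArea)
    b=cv2.boxPoints(cv2.minAreaRect(c+np.array(off)))
    W=np.array([ray("top",*q,z)[:2] for q in b]);print(name,cv2.contourArea(c),b.round(1).tolist(),W.round(4).tolist(),"mid",W.mean(0).round(4), "sides",np.linalg.norm(W[1]-W[0]).round(4),np.linalg.norm(W[2]-W[1]).round(4))
# bar: bright
s=p[235:280,325:425].astype(int); m=(s.min(2)>110)
rect(m,(325,235),.008,"bar")
Z=P[...,2]
print("bar z",Z[258,370], "block",Z[250:262,402:412].max())
b=(Z[235:280,325:425]>.035); rect(b,(325,235),.048,"block")
c=(Z[215:295,160:265]>.009); rect(c,(160,215),.014,"clamp")
br=(Z[215:295,160:265]>.030)&(Z[215:295,160:265]<.045); rect(br,(160,215),.0385,"bridge")
w=Z[215:295,160:265]>.06; rect(w,(160,215),.09,"wing")
a=cv2.resize(p[220:290,160:265],None,fx=7,fy=7,interpolation=2);cv2.imwrite("pics/c1.png",a)
a=cv2.resize(p[230:285,325:425],None,fx=7,fy=7,interpolation=2);cv2.imwrite("pics/b1.png",a)
for n,u0,v0,r in():pass
E
python3 - <<'E'
import cv2,numpy as np
a=cv2.imread("pics/c1.png");b=cv2.imread("pics/b1.png")
w=max(a.shape[1],b.shape[1]);f=lambda x:cv2.copyMakeBorder(x,0,0,0,w-x.shape[1],0)
o=np.vstack([f(a),f(b)]);o=cv2.resize(o,None,fx=.68,fy=.68);print(o.shape);cv2.imwrite("pics/cb.png",o)
E
```

```text
bar 1173.5 [[337.1000061035156, 249.8000030517578], [411.5, 245.5], [412.5, 264.20001220703125], [338.20001220703125, 268.5]] [[0.5354, -0.2492], [0.5465, -0.4016], [0.5081, -0.4035], [0.4974, -0.2517]] mid [ 0.5218 -0.3265] sides 0.1527 0.0384
bar z 0.005331328536615776 block 0.052306592737209945
block 139.5 [[402.0, 246.0], [411.0, 246.0], [411.0, 263.0], [402.0, 263.0]] [[0.5407, -0.3732], [0.541, -0.391], [0.5076, -0.3907], [0.5073, -0.373]] mid [ 0.5241 -0.382 ] sides 0.0178 0.0334
clamp 3188.0 [[167.8000030517578, 243.0], [244.89999389648438, 225.89999389648438], [254.0, 267.0], [176.89999389648438, 284.1000061035156]] [[0.5433, 0.0899], [0.5803, -0.0622], [0.4978, -0.0824], [0.4617, 0.0689]] mid [0.5208 0.0036] sides 0.1566 0.085
bridge 366.5 [[178.6999969482422, 241.10000610351562], [194.39999389648438, 237.8000030517578], [202.1999969482422, 275.29998779296875], [186.5, 278.6000061035156]] [[0.5447, 0.0624], [0.5516, 0.0324], [0.4788, 0.015], [0.4721, 0.0449]] mid [0.5118 0.0386] sides 0.0308 0.0749
wing 167.0 [[179.5, 266.20001220703125], [182.60000610351562, 244.6999969482422], [194.39999389648438, 246.3000030517578], [191.3000030517578, 267.8999938964844]] [[0.4926, 0.0466], [0.5323, 0.0424], [0.5296, 0.0209], [0.4898, 0.0252]] mid [0.5111 0.0338] sides 0.04 0.0217
(595, 500, 3)
```

View pics/cb.png

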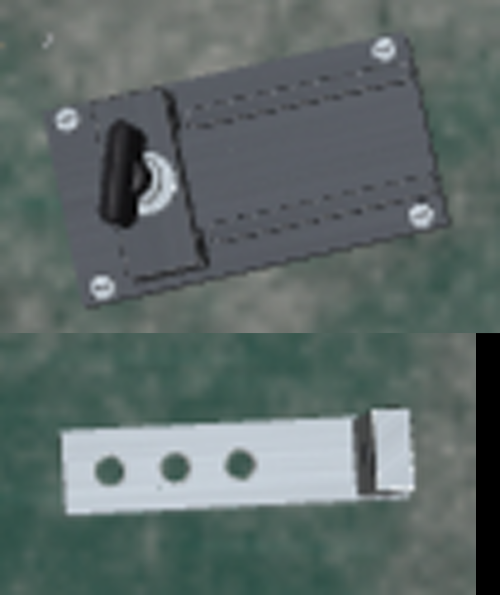

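The clamp yaw is about 13.6° and the screw end is on the left in the image. The bar yaw is about 4.2°, its bare end faces left (+y world), and the middle hole is near pixel (361.8,258). The wing is the black plate near (185,256). I'll refine these and compute the first moves.

```bash
cat >> h.py <<'E'
def blobs(p,u0,v0,u1,v1,lo,hi,k=8):
    s=cv2.resize(cv2.cvtColor(p[v0:v1,u0:u1],6),None,fx=k,fy=k,interpolation=cv2.INTER_CUBIC)
    m=((s>=lo)&(s<=hi)).astype(np.uint8);n,l,st,c=cv2.connectedComponentsWithStats(m)
    return [(st[i,4]/k/k,(c[i]+.5)/k-.5+[u0,v0],l==i) for i in range(1,n) if st[i,4]>k*k*6]
E
python3 - <<'E'
from h import *
p=cv2.imread("pics/top0.png");q=cv2.imread("pics/scene0.png")
hs=[]
for a,c,m in blobs(p,338,250,400,268,0,135): 
    print("dark",round(a,1),c.round(2),ray("top",*c,.008)[:2].round(4))
print("clampYaw",np.degrees(np.arctan2(.1522,-.0366))-90)
for a,c,m in blobs(p,172,235,205,278,0,38):
    pts=np.argwhere(m)[:,::-1].astype(np.float32);r=cv2.minAreaRect(pts)
    print("wing top",round(a,1),c.round(2),((np.array(cv2.boxPoints(r))+.5)/8-.5+[172,235]).round(1).tolist())
for a,c,m in blobs(q,222,280,252,322,0,45):
    pts=np.argwhere(m)[:,::-1].astype(np.float32);r=cv2.minAreaRect(pts)
    print("wing scene",round(a,1),c.round(2),((np.array(cv2.boxPoints(r))+.5)/8-.5+[222,280]).round(1).tolist())
O=np.array([.512,.0398])
for z in(.0385,.06,.092):print(z,proj("top",[*O,z]).round(1),proj("scene",[*O,z]).round(1))
a=np.hstack([cv2.resize(p[235:280,165:215],None,fx=8,fy=8,interpolation=2),cv2.resize(q[277:322,212:262],None,fx=8,fy=8,interpolation=2)])
cv2.imwrite("pics/w.png",a)
E
```

```text
dark 27.3 [375.04 257.16] [ 0.5215 -0.3267]
dark 26.7 [361.37 257.8 ] [ 0.5198 -0.2987]
dark 27.3 [347.62 258.54] [ 0.5179 -0.2707]
dark 70.1 [381.99 266.6 ] [ 0.5024 -0.3409]
clampYaw 13.521358783018883
wing top 96.9 [186.32 256.85] [[180.5, 266.6], [182.8, 245.5], [192.3, 246.6], [189.9, 267.7]]
wing scene 85.1 [235.19 300.73] [[225.3, 294.2], [231.4, 289.7], [243.6, 306.1], [237.5, 310.6]]
0.0385 [189.9 258. ] [237.  309.6]
0.06 [187.4 257.1] [236.1 303.3]
0.092 [183.4 255.6] [234.5 293.5]
```

View pics/w.png

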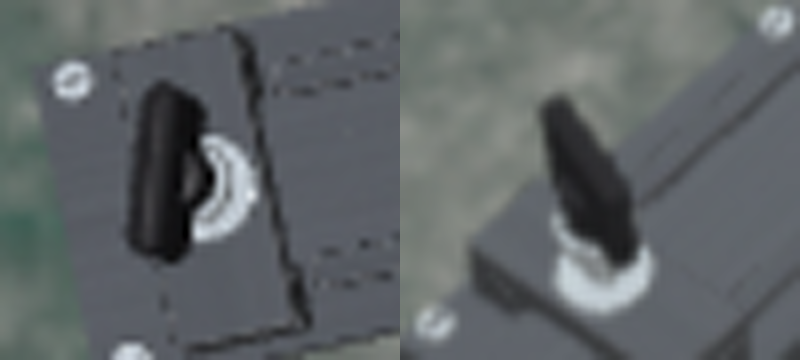

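```bash
cat > g.py <<'E'
import sys,numpy as np
from scipy.spatial.transform import Rotation as Ro
from station import get_obs
def go(x,y,z,adeg,o=None):
    o=o or get_obs();R=Ro.from_euler("xyz",o["eef_rot"]).as_matrix()
    d=R.T@(np.array([x,y,z])-o["ee_pos"])*1e3;a=np.arctan2(R[1,1],R[0,1])
    s=(np.degrees(a)-adeg+180)%360-180
    print("t",round(o["time_s"],2),"pos",(o["ee_pos"]*1e3).round(1),"ydir",np.degrees(a).round(2),"tilt",np.degrees(np.arccos(-R[2,0])).round(2),"q6",o["qpos"][5].round(2),"F",o["force"].round(1),"M",o["moment"].round(2),"w",round(o["grip_width"]*1e3,1))
    print("delta mm",d.round(1),"spin rad",np.radians(s).round(3))
if __name__=="__main__":go(*map(float,sys.argv[1:5]))
E
python3 g.py .525 -.383 .12 -86.3
```

```text
t 0.1 pos [ 134.3 -533.1  218.9] ydir -75.86 tilt 0.06 q6 -0.07 F [-0.1  0.9 -0.3] M [0.   0.03 0.03] w 94.2
delta mm [  99.   -50.  -415.5] spin rad 0.182
```

```bash
python3 -m handwheel '[[[0,-5,-42],0.04,0],[[5,-10,-84],0.08,0],[[10,-15,-126],0.12,0],[[20,-20,-168],0.16,0],[[30,-25,-210],0.182,0]]' 40; python3 g.py .525 -.383 .12 -86.3
```

```text
time_s: 0.6
ee_pos: [0.3333, -0.4566, 0.1885]
eef_rot: [-1.398, 1.57, 1.806]
force: [-0.1, -0.9, -0.8]
grip_width: 0.0578
t 0.6 pos [ 333.3 -456.6  188.5] ydir -86.38 tilt 0.07 q6 0.5 F [-0.1 -0.9 -0.8] M [-0.01 -0.    0.03] w 57.8
delta mm [  68.6  -61.3 -196. ] spin rad -0.001
```

```bash
python3 -m handwheel '[[[10,-12,-40],0,0],[[25,-24,-80],0,0],[[40,-36,-120],0,0],[[55,-50,-160],0,0],[[69,-61,-196],0,0]]'; python3 -m handwheel '[[[0,0,0],0,0],[[0,0,0],0,0],[[0,0,0],0,0],[[0,0,0],0,0],[[0,0,0],0,0]]';python3 g.py .525 -.383 .029 -86.3
python3 - <<'E'
from h import *
from station import *
p,d=camera("top");cv2.imwrite("pics/t1.png",p[170:330,300:500])
q,d=camera("scene");cv2.imwrite("pics/s1.png",q)
a=cv2.resize(p[210:300,310:450],None,fx=5,fy=5,interpolation=2);cv2.imwrite("pics/t1z.png",a)
E
```

```text
time_s: 1.1
ee_pos: [0.5266, -0.382, 0.1184]
eef_rot: [-1.154, 1.569, 2.051]
force: [-0.1, 0.4, 0.3]
grip_width: 0.047
time_s: 1.6
ee_pos: [0.526, -0.3827, 0.1191]
eef_rot: [-1.412, 1.57, 1.792]
force: [0.4, 0.7, -0.8]
grip_width: 0.0469
t 1.6 pos [ 526.  -382.7  119.1] ydir -86.42 tilt 0.07 q6 0.82 F [ 0.4  0.7 -0.8] M [ 0.03  0.02 -0.01] w 46.9
delta mm [90.1  0.3  1. ] spin rad -0.002
```

View pics/t1z.png

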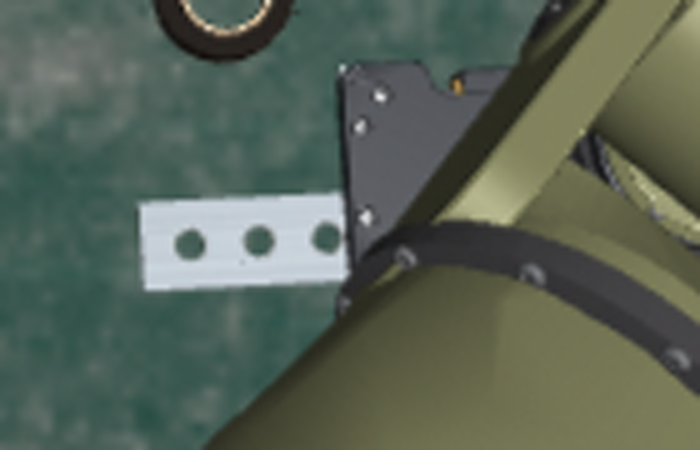

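The jaws are over the block end, with the body's left edge at crop (345,70–280) running along the bar's width. The three holes are clearly visible. Lowering and gripping.

```bash
python3 -m handwheel '[[[25,0,0],0,0],[[50,0,0],0,0],[[75,0,0],0,0],[[88,0,0],0,0],[[90,0,0],0,0]]'; python3 -m handwheel '[[[0,0,0],0,0],[[0,0,0],0,1],[[0,0,0],0,1],[[0,0,0],0,1],[[0,0,0],0,1]]' 40;python3 -m handwheel '[[[0,0,0],0,1],[[0,0,0],0,1],[[0,0,0],0,1],[[-20,0,0],0,1],[[-40,0,0],0,1]]' 40; python3 g.py .525 -.383 .12 -76.4
```

```text
time_s: 2.2
ee_pos: [0.5255, -0.3821, 0.0275]
eef_rot: [-0.951, 1.567, 2.254]
force: [-0.9, 0.3, 0.1]
grip_width: 0.0467
time_s: 2.7
ee_pos: [0.5257, -0.3823, 0.028]
eef_rot: [-0.984, 1.568, 2.22]
force: [-0.2, -1.4, 1.1]
grip_width: 0.0184
time_s: 3.2
ee_pos: [0.5253, -0.382, 0.0677]
eef_rot: [-0.891, 1.566, 2.314]
force: [-0.2, -0.6, -2.3]
grip_width: 0.0161
t 3.2 pos [ 525.3 -382.    67.7] ydir -86.41 tilt 0.27 q6 0.82 F [-0.2 -0.6 -2.3] M [-0.05 -0.04 -0.05] w 16.1
delta mm [-52.3   0.8   0.6] spin rad -0.175
```

```bash
python3 -m handwheel '[[[-10,0,0],0,1],[[-18,0,0],-0.04,1],[[-22,-10,0],-0.08,1],[[-22,-30,0],-0.12,1],[[-22,-60,0],-0.173,1]]'; python3 g.py .5486 -.1129 .09 -76.5
```

```text
time_s: 3.7
ee_pos: [0.5211, -0.3215, 0.0891]
eef_rot: [-1.034, 1.565, 2.344]
force: [0.4, -0.2, -3.0]
grip_width: 0.0159
t 3.7 pos [ 521.1 -321.5   89.1] ydir -76.42 tilt 0.31 q6 0.72 F [ 0.4 -0.2 -3. ] M [-0.06 -0.04  0.01] w 15.9
delta mm [  -0.2 -196.3  -75.7] spin rad 0.001
```

```bash
python3 -m handwheel '[[[0,-40,-16],0,1],[[0,-80,-32],0,1],[[0,-120,-48],0,1],[[0,-160,-64],0,1],[[0,-196,-76],0,1]]'; python3 -m handwheel '[[[0,0,0],0,1],[[5,0,0],0,1],[[10,0,0],0,1],[[15,0,0],0,1],[[18,0,0],0,1]]';python3 g.py .5486 -.1129 .044 -76.5
python3 - <<'E'
from h import *
from station import *
p,d=camera("top");cv2.imwrite("pics/t2.png",p);np.save("top2.npy",d)
q,d=camera("scene");cv2.imwrite("pics/s2.png",q)
a=np.hstack([cv2.resize(p[205:305,150:270],None,fx=4,fy=4,interpolation=2),cv2.resize(q[240:340,200:280],None,fx=4,fy=4,interpolation=2)]);cv2.imwrite("pics/t2z.png",a)
E
```

```text
time_s: 4.2
ee_pos: [0.5484, -0.1104, 0.0893]
eef_rot: [-0.991, 1.564, 2.389]
force: [0.5, 0.5, -2.8]
grip_width: 0.0158
time_s: 4.7
ee_pos: [0.548, -0.1111, 0.0704]
eef_rot: [-0.924, 1.564, 2.455]
force: [-0.1, -0.2, -2.1]
grip_width: 0.016
t 4.7 pos [ 548.  -111.1   70.4] ydir -76.41 tilt 0.41 q6 1.06 F [-0.1 -0.2 -2.1] M [-0.07 -0.04 -0.02] w 16.0
delta mm [26.4  2.  -0.3] spin rad 0.002
```

View pics/t2z.png

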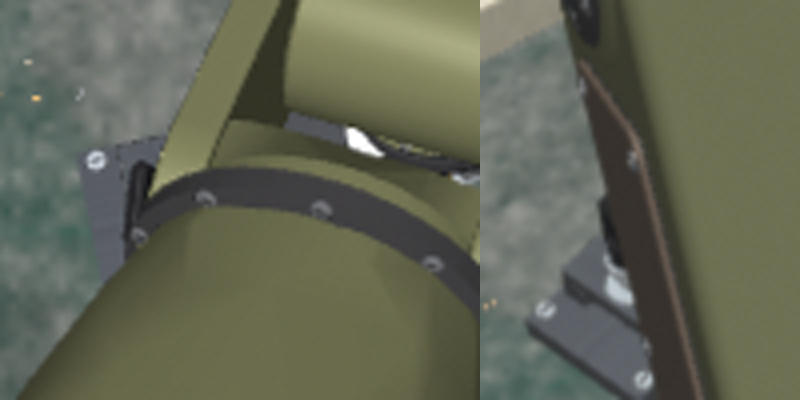

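The arm hides the bar and channel from both cameras; only the wing at crop (140,210) and the clamp's far end can be seen. So I'll rely on the initial measurements, refine the clamp axis from its four corner screws, and feel my way by force.

```bash
python3 - <<'E'
from h import *
from scipy.spatial.transform import Rotation as Ro
from station import get_obs
p=cv2.imread("pics/top0.png")
c=[]
for a,q,m in blobs(p,162,218,262,292,150,255):
    w=ray("top",*q,.015)[:2];print(round(a,1),q.round(2),w.round(4))
    if a<26:c.append(w)
c=np.array(c);m=c.mean(0);print("mean",m.round(4))
for yaw in(13.2,13.5,13.8):
    r=np.radians(yaw);x=np.array([np.cos(r),np.sin(r)]);y=np.array([-x[1],x[0]])
    O=np.array([.512,.0398]);print(yaw,"lat of clamp contour mid rel O",((np.array([.5208,.0036])-O)@x*1e3).round(2),"screws",((c-O)@x*1e3).round(1),((c-O)@y*1e3).round(1),"bridge",((np.array([.5118,.0386])-O)@x*1e3).round(2))
print(Ro.from_euler("xyz",get_obs()["eef_rot"]).as_matrix().round(4))
E
```

```text
15.7 [240.22 229.87] [ 0.572  -0.0532]
15.3 [173.6  244.63] [0.5402 0.0781]
52.8 [192.89 258.38] [0.5132 0.0391]
17.4 [248.   264.77] [ 0.502  -0.0704]
16.2 [181.08 279.87] [0.4702 0.0608]
mean [0.5211 0.0038]
13.2 lat of clamp contour mid rel O 0.3 screws [ 37.2  36.2 -34.9 -35.9] [-104.3   30.8 -105.    30. ] bridge -0.47
13.5 lat of clamp contour mid rel O 0.11 screws [ 36.6  36.3 -35.5 -35.7] [-104.5   30.6 -104.8   30.2] bridge -0.47
13.8 lat of clamp contour mid rel O -0.09 screws [ 36.1  36.5 -36.  -35.6] [-104.7   30.4 -104.7   30.4] bridge -0.48
[[-0.0056  0.2354 -0.9719]
 [ 0.0046 -0.9719 -0.2354]
 [-1.     -0.0058  0.0044]]
```

```bash
python3 -m handwheel '[[[5,0,0],0,1],[[10,0,0],0,1],[[15,0,0],0,1],[[18,0,0],0,1],[[20,0,0],0,1]]' 40;python3 g.py .5486 -.1129 .0435 -76.5
```

```text
time_s: 5.3
ee_pos: [0.5478, -0.1107, 0.0502]
eef_rot: [-0.896, 1.563, 2.484]
force: [-0.0, 0.5, -2.2]
grip_width: 0.0159
t 5.3 pos [ 547.8 -110.7   50.2] ydir -76.38 tilt 0.44 q6 1.06 F [-0.   0.5 -2.2] M [-0.08 -0.03  0.07] w 15.9
delta mm [ 6.7  2.4 -0.3] spin rad 0.002
```

```bash
python3 -m handwheel '[[[0,0,-1.5],0,1],[[2,0,-1.5],0,1],[[4,0,-1.5],0,1],[[6,0,-1.5],0,1],[[6,0,-1.5],0,1]]' 40;python3 g.py .5494 -.1123 .042 -76.35; python3 -m handwheel '[[[0.5,0,0],0,1],[[1,0,0],0,1],[[1.5,0,0],0,1],[[1.5,0,0],0,1],[[1.5,0,0],0,1]]' 40;python3 g.py .5494 -.1123 .042 -76.35
```

```text
time_s: 5.8
ee_pos: [0.5491, -0.1103, 0.0439]
eef_rot: [-0.876, 1.563, 2.504]
force: [-0.4, -0.3, -2.6]
grip_width: 0.0156
t 5.8 pos [ 549.1 -110.3   43.9] ydir -76.38 tilt 0.46 q6 1.07 F [-0.4 -0.3 -2.6] M [-0.07  0.01  0.08] w 15.6
delta mm [1.9 2.1 0.1] spin rad -0.001
time_s: 6.3
ee_pos: [0.5491, -0.1103, 0.0424]
eef_rot: [-0.882, 1.563, 2.498]
force: [-0.8, 1.0, -2.8]
grip_width: 0.0155
t 6.3 pos [ 549.1 -110.3   42.4] ydir -76.39 tilt 0.46 q6 1.07 F [-0.8  1.  -2.8] M [-0.07  0.02 -0.02] w 15.5
delta mm [0.4 2.  0.2] spin rad -0.001
```

```bash
for i in 1; do python3 -m handwheel '[[[0.5,0,0],0,1],[[0.5,0,0],0,1],[[0.5,0,0],0,1],[[0.8,0,0],0,1],[[0.8,0,0],0,1]]' 40;python3 g.py .5494 -.1123 .042 -76.35;  python3 -m handwheel '[[[0,-3,0],0,1],[[0,-6,0],0,1],[[0,-9,0],0,1],[[0,-12,0],0,1],[[0,-15,0],0,1]]' 40;python3 g.py .5494 -.1123 .042 -76.35; done
```

```text
time_s: 6.8
ee_pos: [0.5491, -0.1103, 0.0418]
eef_rot: [-0.887, 1.563, 2.492]
force: [-1.6, -0.4, 0.4]
grip_width: 0.0154
t 6.8 pos [ 549.1 -110.3   41.8] ydir -76.38 tilt 0.45 q6 1.07 F [-1.6 -0.4  0.4] M [-0.01  0.1   0.03] w 15.4
delta mm [-0.2  2.   0.2] spin rad -0.001
time_s: 7.3
ee_pos: [0.5456, -0.0954, 0.0419]
eef_rot: [-0.891, 1.563, 2.488]
force: [0.6, -0.1, -0.7]
grip_width: 0.0157
t 7.3 pos [545.6 -95.4  41.9] ydir -76.38 tilt 0.45 q6 1.09 F [ 0.6 -0.1 -0.7] M [-0.17 -0.09 -0.01] w 15.7
delta mm [-0.2 17.3  0.2] spin rad -0.0
```

```bash
python3 -m handwheel '[[[0,-5,0],0,1],[[0,-10,0],0,1],[[0,-15,0],0,1],[[0,-20,0],0,1],[[0,-25,0],0,1]]' 40;python3 g.py .5324 -.0424 .042 -76.35; python3 -m handwheel '[[[0,-4,0],0,1],[[0,-8,0],0,1],[[0,-12,0],0,1],[[0,-16,0],0,1],[[0,-20,0],0,1]]' 40;python3 g.py .5324 -.0424 .042 -76.35
```

```text
time_s: 7.8
ee_pos: [0.5395, -0.0706, 0.042]
eef_rot: [-0.886, 1.563, 2.494]
force: [-0.0, -0.8, -0.7]
grip_width: 0.0155
t 7.8 pos [539.5 -70.6  42. ] ydir -76.37 tilt 0.45 q6 1.13 F [-0.  -0.8 -0.7] M [-0.2  -0.05 -0.04] w 15.5
delta mm [  0.2 -29.1   0.3] spin rad -0.0
time_s: 8.3
ee_pos: [0.5347, -0.0509, 0.0422]
eef_rot: [-0.888, 1.563, 2.491]
force: [0.1, 0.3, -2.6]
grip_width: 0.0156
t 8.3 pos [534.7 -50.9  42.2] ydir -76.38 tilt 0.46 q6 1.17 F [ 0.1  0.3 -2.6] M [-0.17 -0.06  0.02] w 15.6
delta mm [ 0.2 -8.8  0.2] spin rad -0.0
```

```bash
python3 -m handwheel '[[[0,-3,0],0,1],[[0,-6,0],0,1],[[0,-8.8,0],0,1],[[0.2,-8.8,0],0,1],[[0.2,-8.8,0],0,1]]' 40;python3 g.py .5324 -.0424 .042 -76.35; python3 -m handwheel '[[[0,0,0],0,0.3],[[0,0,0],0,0.3],[[0,0,0],0,0.3],[[0,0,0],0,0.3],[[0,0,0],0,0.3]]' 40;python3 -m handwheel '[[[-20,0,0],0,0.3],[[-45,0,0],0,0.3],[[-80,0,0],0,0.3],[[-110,0,0],0,0.3],[[-140,0,0],0,0.3]]' 40; python3 g.py .5324 -.0424 .042 -76.35
```

```text
time_s: 8.8
ee_pos: [0.5327, -0.0422, 0.0421]
eef_rot: [-0.91, 1.563, 2.469]
force: [0.4, 1.1, -0.4]
grip_width: 0.0158
t 8.8 pos [532.7 -42.2  42.1] ydir -76.37 tilt 0.45 q6 1.18 F [ 0.4  1.1 -0.4] M [0.13 0.04 0.05] w 15.8
delta mm [0.1 0.1 0.3] spin rad -0.0
time_s: 9.3
ee_pos: [0.5327, -0.0423, 0.0421]
eef_rot: [-0.911, 1.563, 2.468]
force: [-0.0, -0.2, 0.2]
grip_width: 0.0328
time_s: 9.8
ee_pos: [0.5334, -0.043, 0.1835]
eef_rot: [-0.927, 1.563, 2.452]
force: [0.6, -0.3, -0.5]
grip_width: 0.0331
t 9.8 pos [533.4 -43.  183.5] ydir -76.38 tilt 0.44 q6 1.18 F [ 0.6 -0.3 -0.5] M [0.02 0.01 0.04] w 33.1
delta mm [1.415e+02 1.000e-01 2.000e-01] spin rad -0.0
```

```bash
python3 g.py .35 -.38 .22 -76.35
```

```text
t 9.8 pos [533.4 -43.  183.5] ydir -76.38 tilt 0.44 q6 1.18 F [ 0.6 -0.3 -0.5] M [0.02 0.01 0.04] w 33.1
delta mm [-37.  284.1 257.8] spin rad -0.0
```

```bash
python3 -m handwheel '[[[-10,35,25],0,0.3],[[-20,70,55],0,0.3],[[-30,105,85],0,0.3],[[-37,140,118],0,0.3],[[-37,170,150],0,0.3]]'; python3 -m handwheel '[[[0,30,30],0,0.3],[[0,60,60],0,0.3],[[0,90,85],0,0.3],[[0,110,105],0,0.3],[[0,110,105],0,0.3]]'; python3 - <<'E'
from h import *
from station import *
p,d=camera("top");cv2.imwrite("pics/t3.png",p);np.save("top3.npy",d)
q,d=camera("scene");cv2.imwrite("pics/s3.png",q)
a=np.hstack([cv2.resize(p[215:300,155:275],None,fx=5,fy=5,interpolation=2)]);cv2.imwrite("pics/t3z.png",a)
E
```

```text
time_s: 10.3
ee_pos: [0.427, -0.2455, 0.2212]
eef_rot: [-0.945, 1.565, 2.434]
force: [0.6, -0.8, 0.4]
grip_width: 0.0327
time_s: 10.8
ee_pos: [0.3492, -0.3794, 0.2209]
eef_rot: [-0.887, 1.565, 2.489]
force: [-0.2, 0.4, -0.3]
grip_width: 0.0328
```

View pics/t3z.png

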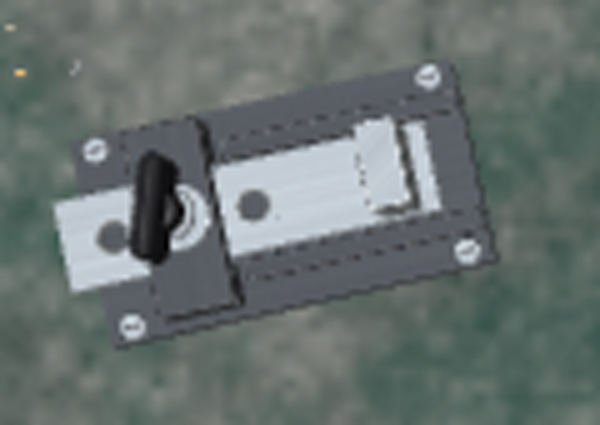

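The bar lies flat in the channel under the bridge. The block is on the channel side at crop (383,165), the rear hole shows at (253,204), and the bare end sticks out on the left. Now I'll measure how far the middle hole is from the screw axis.

```bash
python3 - <<'E'
from h import *
p=cv2.imread("pics/t3.png")
r=np.radians(13.65);x=np.array([np.cos(r),np.sin(r)]);y=np.array([-x[1],x[0]])
S=[]
for a,q,m in blobs(p,157,217,258,292,150,255):
    w=ray("top",*q,.015)[:2]
    if a<26:S.append(w);print("screw",round(a,1),q.round(1))
S=np.array(S);O=S.mean(0)+.0373*y;print("O",O.round(4),len(S))
L=lambda w:(((w-O)@x*1e3).round(1),((w-O)@y*1e3).round(1))
for u0,v0,u1,v1 in((198,247,215,265),(170,254,182,272)):
  for a,q,m in blobs(p,u0,v0,u1,v1,0,140): print("hole",round(a,1),q.round(2),L(ray("top",*q,.022)[:2]))
g=cv2.cvtColor(p,6)
# profiles along clamp axis at bar top height and at bench-level edges
def prof(xo,y0,y1,z=.022):
    ys=np.arange(y0,y1,.5);uv=np.array([proj("top",[*(O+xo/1e3*x+t/1e3*y),z]) for t in ys],np.float32)
    return ys,cv2.remap(g,uv[:,:1],uv[:,1:],1)[:,0].astype(float)
for xo in(-10,10):
    for y0,y1 in((-112,-92),(38,60)):
        ys,f=prof(xo,y0,y1);k=np.argmax(np.abs(np.gradient(cv2.GaussianBlur(f[:,None],(1,5),0)[:,0])));print("edge",xo,ys[k],"clamp-based expected -100/48")
for t in(-60,-50,-40):
    xs=np.arange(-30,30,.5);uv=np.array([proj("top",[*(O+a/1e3*x+t/1e3*y),.022]) for a in xs],np.float32);f=cv2.remap(g,uv[:,:1],uv[:,1:],1)[:,0].astype(float)
    m=xs[f>130];print("lat",t,m.min(),m.max())
E
```

```text
screw 15.9 [240.2 229.9]
screw 15.7 [173.6 244.6]
screw 18.0 [248.  264.8]
screw 16.5 [181.1 279.9]
O [0.5123 0.04  ] 4
hole 29.7 [205.23 255.67] (np.float64(-0.3), np.float64(-27.2))
hole 19.5 [198.5  260.14] (np.float64(-6.1), np.float64(-12.5))
hole 6.0 [212.29 263.88] (np.float64(-19.3), np.float64(-37.4))
hole 42.2 [178.2  261.77] (np.float64(-0.4), np.float64(26.8))
edge -10 -99.0 clamp-based expected -100/48
edge -10 49.0 clamp-based expected -100/48
edge 10 -99.0 clamp-based expected -100/48
edge 10 49.5 clamp-based expected -100/48
lat -60 -18.0 18.5
lat -50 -18.5 18.0
lat -40 -18.5 18.0
```

```bash
python3 g.py .5122 .0398 .22 83.5
```

```text
t 10.9 pos [ 350.7 -377.1  220.9] ydir -76.45 tilt 0.35 q6 0.44 F [0.7 0.9 0.1] M [-0.05 -0.05  0.01] w 32.9
delta mm [   1.9 -367.5 -254.7] spin rad -2.792
```

```bash
python3 -m handwheel '[[[0,-37,-25],-0.14,0.3],[[0,-74,-51],-0.28,0.3],[[0,-110,-76],-0.42,0.3],[[0,-147,-102],-0.56,0.3],[[0,-184,-127],-0.7,0.3]]'; python3 g.py .5122 .0398 .22 83.5
```

```text
time_s: 11.4
ee_pos: [0.4316, -0.1656, 0.2216]
eef_rot: [-1.744, 1.565, 2.342]
force: [0.9, -0.8, 0.3]
grip_width: 0.033
t 11.4 pos [ 431.6 -165.6  221.6] ydir -35.93 tilt 0.32 q6 0.18 F [ 0.9 -0.8  0.3] M [-0.09 -0.    0.04] w 33.0
delta mm [   2.2  -55.2 -213.6] spin rad -2.084
```

```bash
python3 -m handwheel '[[[0,-11,-43],-0.14,0.3],[[0,-22,-86],-0.28,0.3],[[0,-33,-128],-0.42,0.3],[[0,-44,-171],-0.56,0.3],[[0,-55,-214],-0.7,0.3]]';python3 -m handwheel '[[[0,0,0],-0.14,0.3],[[0,0,0],-0.28,0.3],[[0,0,0],-0.42,0.3],[[0,0,0],-0.56,0.3],[[0,0,0],-0.7,0.3]]'; python3 g.py .5122 .0398 .14 83.5
```

```text
time_s: 11.9
ee_pos: [0.5126, 0.0432, 0.2225]
eef_rot: [-2.523, 1.565, 2.269]
force: [0.2, -0.2, 0.5]
grip_width: 0.033
time_s: 12.4
ee_pos: [0.5123, 0.0446, 0.2226]
eef_rot: [3.027, 1.565, 2.244]
force: [-0.3, 0.7, -0.2]
grip_width: 0.0326
t 12.4 pos [512.3  44.6 222.6] ydir 45.14 tilt 0.31 q6 -0.78 F [-0.3  0.7 -0.2] M [-0.04 -0.12  0.01] w 32.6
delta mm [82.5 -3.5  3.8] spin rad -0.67
```

```bash
python3 -m handwheel '[[[20,-3.5,3.8],-0.14,0.3],[[40,-3.5,3.8],-0.28,0.3],[[60,-3.5,3.8],-0.42,0.3],[[80,-3.5,3.8],-0.56,0.3],[[82,-3.5,3.8],-0.67,0.3]]'; python3 -m handwheel '[[[0,0,0],0,0.3],[[0,0,0],0,0.3],[[0,0,0],0,0.3],[[0,0,0],0,0.3],[[0,0,0],0,0.3]]'; python3 g.py .5122 .0398 .078 83.5; python3 - <<'E'
from h import *
from station import *
p,d=camera("top");cv2.imwrite("pics/t4.png",p)
q,d=camera("scene");cv2.imwrite("pics/s4.png",q)
a=np.hstack([cv2.resize(p[205:305,150:250],None,fx=4,fy=4,interpolation=2),cv2.resize(q[240:340,190:290],None,fx=4,fy=4,interpolation=2)]);cv2.imwrite("pics/t4z.png",a)
E
```

```text
time_s: 12.9
ee_pos: [0.5108, 0.0411, 0.1383]
eef_rot: [2.692, 1.563, 2.586]
force: [-0.4, 0.1, 1.2]
grip_width: 0.0329
time_s: 13.4
ee_pos: [0.5109, 0.0411, 0.1386]
eef_rot: [2.648, 1.563, 2.541]
force: [0.5, 0.3, 0.2]
grip_width: 0.0329
t 13.4 pos [510.9  41.1 138.6] ydir 83.89 tilt 0.44 q6 -1.46 F [0.5 0.3 0.2] M [ 0.04 -0.13 -0.  ] w 32.9
delta mm [60.6 -1.4  1.8] spin rad 0.007
```

View pics/t4z.png

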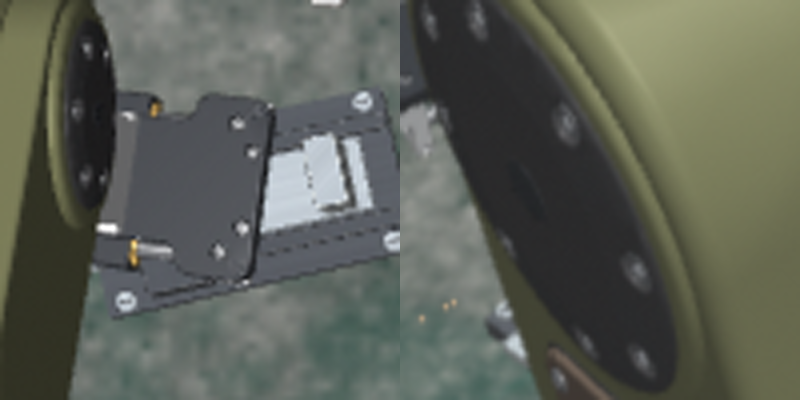

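The gripper body covers the wing. The bar is visible and undisturbed, with the block at crop (325,170). I'll descend to the wing and close gently.

```bash
python3 -m handwheel '[[[12,-1.4,1.8],0,0.3],[[25,-1.4,1.8],0,0.3],[[38,-1.4,1.8],0,0.3],[[50,-1.4,1.8],0,0.3],[[60,-1.4,1.8],0,0.3]]';python3 g.py .5122 .0398 .078 83.5;  python3 -m handwheel '[[[0,0,0],0,0.3],[[0,0,0],0,1],[[0,0,0],0,1],[[0,0,0],0,1],[[0,0,0],0,1]]' 8; python3 g.py .5122 .0398 .078 83.5
```

```text
time_s: 14.0
ee_pos: [0.5117, 0.0397, 0.0769]
eef_rot: [2.741, 1.562, 2.635]
force: [0.1, -0.1, 0.4]
grip_width: 0.0331
t 14.0 pos [511.7  39.7  76.9] ydir 83.9 tilt 0.51 q6 -1.46 F [ 0.1 -0.1  0.4] M [-0.   -0.21  0.05] w 33.1
delta mm [-1.1  0.1  0.5] spin rad 0.007
time_s: 14.5
ee_pos: [0.5119, 0.0392, 0.0773]
eef_rot: [2.815, 1.563, 2.709]
force: [-0.0, -3.8, 1.4]
grip_width: 0.0088
t 14.5 pos [511.9  39.2  77.3] ydir 83.91 tilt 0.46 q6 -1.46 F [-0.  -3.8  1.4] M [-0.69 -0.06  0.04] w 8.8
delta mm [-0.7  0.6  0.3] spin rad 0.007
```

```bash
python3 -m handwheel '[[[0,-0.8,0],0,1],[[0,-0.8,0],0,1],[[0,-0.8,0],0,1],[[0,-0.8,0],0,1],[[0,-0.8,0],0,1]]' 20; python3 g.py .5122 .0398 .078 83.5
```

```text
time_s: 15.0
ee_pos: [0.5118, 0.039, 0.0774]
eef_rot: [2.711, 1.563, 2.605]
force: [1.6, 4.9, -1.7]
grip_width: 0.0092
t 15.0 pos [511.8  39.   77.4] ydir 83.92 tilt 0.47 q6 -1.46 F [ 1.6  4.9 -1.7] M [ 1.   -0.35 -0.05] w 9.2
delta mm [-0.6  0.9  0.3] spin rad 0.007
```

```bash
python3 -m handwheel '[[[0.4,0.3,0],0.12,1],[[0.8,0.3,0],0.24,1],[[1.2,0.3,0],0.36,1],[[1.6,0.3,0],0.48,1],[[1.9,0.3,0],0.6,1]]' 25; python3 g.py .512 .0391 .078 83.5
```

```text
time_s: 15.5
ee_pos: [0.5118, 0.039, 0.0755]
eef_rot: [-2.934, 1.563, 2.638]
force: [0.7, -0.3, -2.9]
grip_width: 0.0086
t 15.5 pos [511.8  39.   75.5] ydir 49.26 tilt 0.46 q6 -0.86 F [ 0.7 -0.3 -2.9] M [-0.24 -0.32  0.05] w 8.6
delta mm [-2.5  0.1  0.1] spin rad -0.598
```

```bash
python3 -m handwheel '[[[0.2,0,0],0.08,1],[[0.4,0,0],0.16,1],[[0.7,0,0],0.24,1],[[1.0,0,0],0.32,1],[[1.3,0,0],0.4,1]]' 25; python3 g.py .512 .0391 .078 83.5;python3 -m handwheel '[[[0.2,0,0],0.08,1],[[0.5,0,0],0.16,1],[[0.8,0,0],0.24,1],[[1.0,0,0],0.32,1],[[1.3,0,0],0.4,1]]' 25; python3 g.py .512 .0391 .078 83.5
```

```text
time_s: 16.0
ee_pos: [0.5118, 0.0389, 0.0742]
eef_rot: [-2.522, 1.563, 2.647]
force: [-0.6, 0.1, -1.7]
grip_width: 0.0089
t 16.0 pos [511.8  38.9  74.2] ydir 26.15 tilt 0.45 q6 -0.46 F [-0.6  0.1 -1.7] M [ 0.04 -0.28  0.05] w 8.9
delta mm [-3.8  0.2 -0.1] spin rad -1.001
time_s: 16.5
ee_pos: [0.5117, 0.0389, 0.0729]
eef_rot: [-2.115, 1.563, 2.651]
force: [-1.7, 0.2, -1.3]
grip_width: 0.009
t 16.5 pos [511.7  38.9  72.9] ydir 3.05 tilt 0.45 q6 -0.05 F [-1.7  0.2 -1.3] M [ 0.15 -0.19  0.04] w 9.0
delta mm [-5.1  0.2 -0.2] spin rad -1.404
```

```bash
for r in 1; do python3 -m handwheel '[[[0.4,0,0],0.13,1],[[0.8,0,0],0.26,1],[[1.2,0,0],0.39,1],[[1.6,0,0],0.52,1],[[2.1,0,0],0.65,1]]' 25; done; python3 g.py .512 .0391 .078 83.5;python3 -m handwheel '[[[0.4,0,0],0.13,1],[[0.8,0,0],0.26,1],[[1.2,0,0],0.39,1],[[1.6,0,0],0.52,1],[[2.1,0,0],0.65,1]]' 25; python3 g.py .512 .0391 .078 83.5;
```

```text
time_s: 17.0
ee_pos: [0.5115, 0.0388, 0.0707]
eef_rot: [-1.436, 1.563, 2.674]
force: [-2.0, 0.7, -0.3]
grip_width: 0.0086
t 17.0 pos [511.5  38.8  70.7] ydir -34.5 tilt 0.46 q6 0.6 F [-2.   0.7 -0.3] M [ 0.11 -0.07  0.02] w 8.6
delta mm [-7.3  0.2 -0.5] spin rad -2.059
time_s: 17.5
ee_pos: [0.5114, 0.0389, 0.0687]
eef_rot: [-0.778, 1.562, 2.677]
force: [-3.0, 2.1, 0.3]
grip_width: 0.0084
t 17.5 pos [511.4  38.9  68.7] ydir -72.04 tilt 0.48 q6 1.26 F [-3.   2.1  0.3] M [0.28 0.09 0.07] w 8.4
delta mm [-9.3 -0.  -0.6] spin rad -2.715
```

```bash
python3 -m handwheel '[[[0.4,0,-0.3],0.13,1],[[0.8,0,-0.5],0.26,1],[[1.2,0,-0.5],0.39,1],[[1.6,0,-0.5],0.52,1],[[2.1,0,-0.5],0.65,1]]' 25; python3 g.py .512 .0391 .078 83.5;python3 -m handwheel '[[[0,0,0],0,0.3],[[0,0,0],0,0.3],[[0,0,0],0,0.3],[[0,0,0],0,0.3],[[-20,0,0],0,0.3]]' 25;python3 -m handwheel '[[[-20,0,0],0,0.3],[[-40,0,0],0,0.3],[[-40,0,0],-0.14,0.3],[[-40,0,0],-0.28,0.3],[[-40,0,0],-0.42,0.3]]' 25; python3 g.py .512 .0391 .11 72
```

```text
time_s: 18.0
ee_pos: [0.5114, 0.0392, 0.0666]
eef_rot: [-0.085, 1.561, 2.715]
force: [-4.4, 1.8, 1.0]
grip_width: 0.0082
t 18.0 pos [511.4  39.2  66.6] ydir -109.58 tilt 0.53 q6 1.91 F [-4.4  1.8  1. ] M [0.27 0.45 0.04] w 8.2
delta mm [-11.5  -0.1  -0.5] spin rad 2.913
time_s: 18.5
ee_pos: [0.5104, 0.039, 0.0849]
eef_rot: [0.041, 1.558, 2.843]
force: [0.4, -0.3, 0.7]
grip_width: 0.0329
time_s: 19.0
ee_pos: [0.5109, 0.0389, 0.1251]
eef_rot: [-0.391, 1.558, 2.837]
force: [0.5, -0.1, -0.8]
grip_width: 0.0328
t 19.0 pos [510.9  38.9 125.1] ydir -85.04 tilt 0.72 q6 1.48 F [ 0.5 -0.1 -0.8] M [ 0.05 -0.    0.04] w 32.8
delta mm [15.1 -0.1 -1.2] spin rad -2.741
```

```bash
python3 -m handwheel '[[[0,0,0],-0.14,0.3],[[0,0,0],-0.28,0.3],[[0,0,0],-0.42,0.3],[[0,0,0],-0.56,0.3],[[0,0,0],-0.7,0.3]]';python3 -m handwheel '[[[0,0,0],-0.14,0.3],[[0,0,0],-0.28,0.3],[[0,0,0],-0.42,0.3],[[0,0,0],-0.56,0.3],[[0,0,0],-0.7,0.3]]';python3 -m handwheel '[[[0,0,0],-0.14,0.3],[[0,0,0],-0.28,0.3],[[0,0,0],-0.42,0.3],[[0,0,0],-0.56,0.3],[[0,0,0],-0.7,0.3]]'; python3 g.py .512 .0391 .11 70.4
```

```text
time_s: 19.5
ee_pos: [0.511, 0.0388, 0.1251]
eef_rot: [-1.1, 1.558, 2.836]
force: [-0.6, 0.0, 0.0]
grip_width: 0.0328
time_s: 20.0
ee_pos: [0.511, 0.0388, 0.1252]
eef_rot: [-1.804, 1.559, 2.838]
force: [-0.4, 0.4, -0.0]
grip_width: 0.0326
time_s: 20.5
ee_pos: [0.5111, 0.0387, 0.1252]
eef_rot: [-2.515, 1.559, 2.835]
force: [0.3, 0.2, -0.1]
grip_width: 0.0328
t 20.5 pos [511.1  38.7 125.2] ydir 36.5 tilt 0.7 q6 -0.64 F [ 0.3  0.2 -0.1] M [-0.03 -0.16  0.01] w 32.8
delta mm [15.2  1.1  0.4] spin rad -0.592
```

```bash
python3 -m handwheel '[[[0,1,0.4],-0.14,0.3],[[0,1,0.4],-0.28,0.3],[[5,1,0.4],-0.42,0.3],[[10,1,0.4],-0.56,0.3],[[15,1,0.4],-0.592,0.3]]'; python3 g.py .5118 .0391 .0665 70.4
```

```text
time_s: 21.0
ee_pos: [0.512, 0.0391, 0.1101]
eef_rot: [-3.115, 1.559, 2.833]
force: [0.1, 0.0, -0.3]
grip_width: 0.0326
t 21.0 pos [512.   39.1 110.1] ydir 70.8 tilt 0.69 q6 -1.23 F [ 0.1  0.  -0.3] M [ 0.03 -0.14  0.04] w 32.6
delta mm [43.6 -0.   0.4] spin rad 0.007
```

```bash
python3 -m handwheel '[[[10,0,0.3],0,0.3],[[20,0,0.3],0,0.3],[[30,0,0.3],0,0.3],[[40,0,0.3],0,0.3],[[43.5,0,0.3],0,0.3]]'; python3 -m handwheel '[[[0,0,0],0,0.3],[[0,0,0],0,1],[[0,0,0],0,1],[[0,0,0],0,1],[[0,0,0],0,1]]' 25; python3 g.py .5118 .0391 .0665 70.4;python3 -m handwheel '[[[0.4,0,0],0.13,1],[[0.8,0,0],0.26,1],[[1.2,0,0],0.39,1],[[1.6,0,0],0.52,1],[[2.1,0,0],0.65,1]]' 25; python3 g.py .5118 .0391 .0665 70.4
```

```text
time_s: 21.5
ee_pos: [0.5112, 0.0391, 0.0652]
eef_rot: [-3.076, 1.557, 2.872]
force: [-0.1, -0.1, 0.6]
grip_width: 0.0327
time_s: 22.0
ee_pos: [0.5115, 0.0392, 0.0655]
eef_rot: [-3.112, 1.558, 2.836]
force: [-0.1, 1.0, 1.5]
grip_width: 0.0087
t 22.0 pos [511.5  39.2  65.5] ydir 70.77 tilt 0.74 q6 -1.23 F [-0.1  1.   1.5] M [ 0.16 -0.16 -0.02] w 8.7
delta mm [-1.  -0.   0.3] spin rad 0.007
time_s: 22.5
ee_pos: [0.5116, 0.0393, 0.0635]
eef_rot: [-2.49, 1.558, 2.802]
force: [-0.1, 0.4, -1.2]
grip_width: 0.009
t 22.5 pos [511.6  39.3  63.5] ydir 33.22 tilt 0.72 q6 -0.58 F [-0.1  0.4 -1.2] M [ 0.44 -0.45  0.02] w 9.0
delta mm [-3.   0.   0.3] spin rad -0.649
```

```bash
python3 -m handwheel '[[[0.3,0,0],0.1,1],[[0.6,0,0],0.2,1],[[0.9,0,0],0.3,1],[[1.2,0,0],0.4,1],[[1.6,0,0],0.5,1]]' 30; python3 g.py .5118 .0391 .0665 70.4; python3 -m handwheel '[[[0,0,0],0.03,1],[[0.2,0,0],0.06,1],[[0.3,0,0],0.1,1],[[0.3,0,0],0.1,1],[[0.3,0,0],0.1,1]]' 30; python3 g.py .5118 .0391 .0665 70.4
```

```text
time_s: 23.0
ee_pos: [0.5117, 0.0394, 0.0619]
eef_rot: [-2.01, 1.559, 2.778]
force: [0.6, -0.3, -1.6]
grip_width: 0.009
t 23.0 pos [511.7  39.4  61.9] ydir 4.34 tilt 0.69 q6 -0.08 F [ 0.6 -0.3 -1.6] M [ 0.25 -0.59  0.03] w 9.0
delta mm [-4.6  0.   0.2] spin rad -1.153
time_s: 23.5
ee_pos: [0.5118, 0.0394, 0.0616]
eef_rot: [-1.924, 1.559, 2.765]
force: [-0.3, -0.4, -2.4]
grip_width: 0.0089
t 23.5 pos [511.8  39.4  61.6] ydir -1.34 tilt 0.68 q6 0.02 F [-0.3 -0.4 -2.4] M [ 0.21 -0.7  -0.03] w 8.9
delta mm [-4.9  0.   0.3] spin rad -1.252
```

```bash
for k in 1; do python3 -m handwheel '[[[0,0,0],0.03,1],[[0.1,0,0],0.06,1],[[0.2,0,0],0.08,1],[[0.2,0,0],0.08,1],[[0.2,0,0],0.08,1]]' 30; python3 g.py .5118 .0391 .0665 70.4;  python3 -m handwheel '[[[0,0,0],0.03,1],[[0.1,0,0],0.06,1],[[0.1,0,0],0.08,1],[[0.1,0,0],0.08,1],[[0.1,0,0],0.08,1]]' 30; python3 g.py .5118 .0391 .0665 70.4; done
```

```text
time_s: 24.0
ee_pos: [0.5117, 0.0394, 0.0615]
eef_rot: [-1.829, 1.559, 2.781]
force: [-1.3, -0.1, 1.4]
grip_width: 0.0096
t 24.0 pos [511.7  39.4  61.5] ydir -5.89 tilt 0.69 q6 0.1 F [-1.3 -0.1  1.4] M [ 0.13 -0.05  0.55] w 9.6
delta mm [-5.   0.1  0.2] spin rad -1.331
time_s: 24.5
ee_pos: [0.5117, 0.0395, 0.0614]
eef_rot: [-1.758, 1.559, 2.772]
force: [-1.9, 2.1, 2.3]
grip_width: 0.0099
t 24.5 pos [511.7  39.5  61.4] ydir -10.46 tilt 0.69 q6 0.18 F [-1.9  2.1  2.3] M [0.5  0.16 0.68] w 9.9
delta mm [-5.1  0.1  0.3] spin rad -1.411
```

The moment rose to 0.6–0.7 N m at about 5.0 rad, which is the hard stop. Release, lift and look.

```bash
python3 -m handwheel '[[[0,0,0],0,0.3],[[0,0,0],0,0.3],[[0,0,0],0,0.3],[[0,0,0],0,0.3],[[0,0,0],0,0.3]]';python3 -m handwheel '[[[-20,0,0],0,0.3],[[-45,0,0],0,0.3],[[-80,0,0],0,0.3],[[-110,0,0],0,0.3],[[-150,0,0],0,0.3]]'; python3 g.py .35 -.38 .22 -40
```

```text
time_s: 25.0
ee_pos: [0.5117, 0.0394, 0.0614]
eef_rot: [-1.76, 1.559, 2.77]
force: [0.0, 0.4, 0.3]
grip_width: 0.033
time_s: 25.5
ee_pos: [0.5128, 0.0388, 0.2119]
eef_rot: [-1.712, 1.557, 2.818]
force: [-0.2, -0.2, 0.8]
grip_width: 0.033
t 25.5 pos [512.8  38.8 211.9] ydir -10.47 tilt 0.78 q6 0.18 F [-0.2 -0.2  0.8] M [-0.03 -0.08  0.  ] w 33.0
delta mm [ -7.8 -84.1 441.4] spin rad 0.515
```

```bash
python3 -m handwheel '[[[-8,-9,45],0.05,0.3],[[-8,-18,90],0.1,0.3],[[-8,-26,135],0.15,0.3],[[-8,-34,180],0.2,0.3],[[-8,-42,220],0.25,0.3]]'; python3 g.py .35 -.38 .22 -40; python3 -m handwheel '[[[0,10,45],0,0.3],[[0,20,90],0,0.3],[[0,15,130],0,0.3],[[0,15,170],0,0.3],[[0,15,200],0,0.3]]'; python3 - <<'E'
from h import *
from station import *
p,d=camera("top");cv2.imwrite("pics/t5.png",p);np.save("top5.npy",d)
q,d=camera("scene");cv2.imwrite("pics/s5.png",q)
p0=cv2.imread("pics/top0.png")
print("changed px outside work", (cv2.absdiff(p,p0).max(2)[120:360,150:480]>40).sum())
P=grid(d,"top");Z=P[...,2];s=Z[240:275,170:205];print("wing top z",np.sort(s.ravel())[-20:].round(4)[::5], "before",np.sort(grid(np.load("top3.npy"),"top")[240:275,170:205,2].ravel())[-20:].round(4)[::5])
cv2.imwrite("pics/t5z.png",np.vstack([cv2.resize(p[120:360,150:480],None,fx=1.2,fy=1.2),cv2.resize(p[215:285,155:254],None,fx=4,fy=4,interpolation=2)[:,:396]]) if 0 else cv2.resize(np.hstack([cv2.resize(p[215:285,155:265],None,fx=4,fy=4,interpolation=2),cv2.resize(q[260:330,190:265],None,fx=4,fy=4,interpolation=2)]),None,fx=1,fy=1))
E
```

```text
time_s: 26.0
ee_pos: [0.4306, -0.1717, 0.2202]
eef_rot: [-1.448, 1.558, 2.83]
force: [1.2, -0.8, 1.3]
grip_width: 0.0325
t 26.0 pos [ 430.6 -171.7  220.2] ydir -24.93 tilt 0.75 q6 -0.02 F [ 1.2 -0.8  1.3] M [-0.   -0.06  0.05] w 32.5
delta mm [  0.4  14.7 222.9] spin rad 0.263
time_s: 26.5
ee_pos: [0.3586, -0.3612, 0.2203]
eef_rot: [-1.437, 1.558, 2.84]
force: [1.1, 0.0, 0.4]
grip_width: 0.0328
changed px outside work 4664
wing top z [-0.3507 -0.3487 -0.347   0.9722] before [0.0932 0.0938 0.0946 0.0968]
```

View pics/t5z.png

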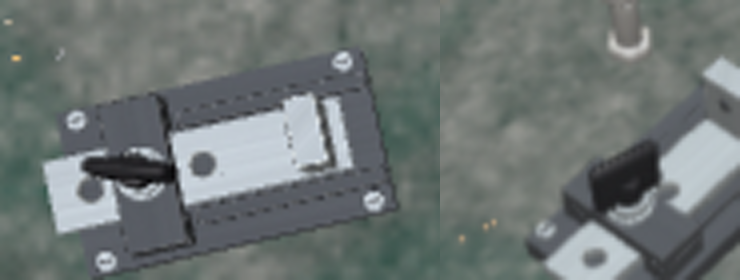

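View pics/t5.png

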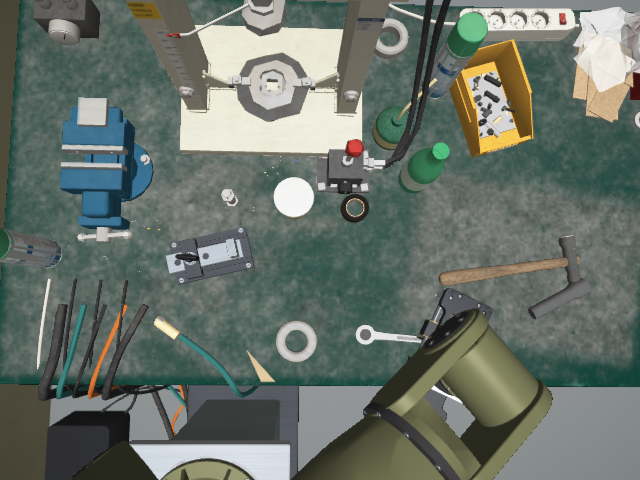

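The wing has turned about 90° and sits visibly lower, just above the bridge at crop (130,168). The bar is in place, the bystanders look unmoved, and the arm is clear. The depth reading for the wing is implausible, so I'll take it again.

```bash
python3 - <<'E'
from h import *
from station import *
p,d=camera("top");P=grid(d,"top");Z=P[...,2]
print("depth",d[255,185],"bench z",np.median(Z[300:320,200:230]).round(3))
s=Z[240:275,165:205];ok=(d[240:275,165:205]>.3);v=np.sort(s[ok]);print("wing top z",v[-20::4].round(4))
p0=cv2.imread("pics/top0.png");D=(cv2.absdiff(p,p0).max(2)>40)
for n,(u,v_,r) in dict(tub=(293,197,24),ring=(296,341,25),tape=(355,208,18),bottle=(423,168,28),bolt=(229,196,12),spannerL=(372,335,20)).items():print(n,D[v_-r:v_+r,u-r:u+r].sum())
r=np.radians(13.65);x=np.array([np.cos(r),np.sin(r)]);y=np.array([-x[1],x[0]]);O=np.array([.5123,.0401])
for a,q,m in blobs(p,198,247,215,265,0,140):
    if a>25: w=ray("top",*q,.022)[:2]-O;print("hole -28 at",(w@x*1e3).round(1),(w@y*1e3).round(1))
q,_=camera("scene")
for z in(.0775,.0935): print("wing top predicted scene",z,proj("scene",[*O,z]).round(1))
for a,c,m in blobs(q,222,285,255,315,0,45):
    b=(np.array(cv2.boxPoints(cv2.minAreaRect(np.argwhere(m)[:,::-1].astype(np.float32))))+.5)/8-.5+[222,285];print("scene wing",round(a),c.round(1),b.round(1).tolist())
wy=np.radians(13.65)-5
for s in(-1,1):
  for z in(.0435,.0775): print("expected corner",s,z,proj("scene",[*(O+s*.02*np.array([np.cos(wy),np.sin(wy)])),z]).round(1))
E
```

```text
depth 0.8927667 bench z 0.0
wing top z [0.078  0.0783 0.0787 0.0791 0.0795]
tub 0
ring 0
tape 0
bottle 0
bolt 0
spannerL 0
hole -28 at -0.3 -27.3
wing top predicted scene 0.0775 [235. 298.]
wing top predicted scene 0.0935 [234.3 293.1]
scene wing 138 [235.9 305.1] [[225.5, 305.6], [243.0, 296.7], [247.4, 305.3], [229.8, 314.2]]
expected corner -1 0.0435 [244.9 303.8]
expected corner -1 0.0775 [243.5 293.6]
expected corner 1 0.0435 [228.3 312.5]
expected corner 1 0.0775 [226.5 302.4]
```

```bash
python3 -c "
from station import *
print(get_obs()['time_s']);print(hand_in())"
```

```text
26.7
the job is handed in; nothing more can be done
None
```

I laid the stop bar in the channel and slid it under the bridge, with its upright block on the channel side. I then wound the thumbscrew clockwise, regripping once, to its hard stop at about 5.0 rad. I let go, backed the arm off and handed in at 26.7 s.

**Last checks:**
- **Screw home:** At the stop the turning moment jumped from about 0.05 to 0.6–0.7 N m. The wing top measures about 78 mm over the bench, against 77.5 mm nominal when home. Its direction also matches 5.0 rad.
- **Screw in the hole:** There was no rise in force where the tip would have met the bar if the holes had missed each other.
- **Bar position:** The camera puts the middle hole about 0.7 mm along the channel and 0.3 mm across it from the screw axis. That is within the 3 mm the tip needs, and the bar did not move while I wound the screw.
- **Other things on the bench:** The tub, ring, tape, bottle, bolt and the visible end of the spanner showed no change in the top view. The arm hid the rest of the spanner in that last view.

**Checks that failed or disagreed:**
- **Depth reading:** One depth reading of the wing was clearly wrong. I took it again and the second was good.
- **Hidden views:** The arm hid the bar from both cameras during insertion, so I worked from the earlier measurements and the force readings until it backed away.

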